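Tighten the bowl nut of the bead polisher

ROBOT

A 6-joint arm with a two-finger parallel gripper is mounted at the origin on the work surface. World frame = base frame: x ahead of the robot, y to its left, z up, the work surface at z = 0. Lengths are in m, angles in rad, forces in N, time in s.
With the tool pointing down it reaches from about 0.3 to 0.875 m from the base axis. Payload 6.4 kg.
Tool frame: the origin (TCP) lies at the very end of the fingers, on their centre line; the grasp point (between the pads) lies 19 mm behind it (ctrl.tcp_to_grasp is the distance from the TCP to the grasp point, in m); z points along the fingers, y is the direction in which the jaws open and shut (so a half turn about z gives the same grasp; the last joint's range is limited). The gripper opens to 85 mm and grips with 20 to 120 N. Pads are 22 mm wide; open, the fingers measure 114 mm over their backs; the gripper's body (76 mm by 85 mm) begins 54 mm behind the grasp point. The pads swing forward as they close: fully open they stand 13 mm farther back than shut.
Start: joints at [-1.486, 0.181, 1.607, -0, 1.354, -0.206], TCP at [0.165, -0.551, 0.231] pointing down, gripper open.
Joint ranges: [-2.99, 2.99], [-0.89, 2.07], [0.3, 2.58], [-1.14, 4.28], [0, 2.63], [-3.12, 3.12]. Speed limits (rad/s): [2.57, 2.57, 3.01, 3.14, 3.14, 3.14].

INTERFACE

Orientations are given as a unit quaternion [w, x, y, z].
In Python, from bench import ctrl gives the robot as it stands. The module is installed in compiled form; this text tells all that it offers.
- The arm moves only by the tool drive_tool, never from a script. Its argument "deltas" is a list of rows, each an object with "slide": the shift along the tool's x, y, z as a fraction of full scale, a list of three; "delta_rot": the turn, a rotation vector about the tool's x, y, z as a fraction of full scale, a list of three; "hand": the opening, from 0 (shut) to 1 (fully open). In form: [{"slide": [tx, ty, tz], "delta_rot": [wx, wy, wz], "hand": hand}, ...]. A call has exactly 5 rows; each row shifts and turns the commanded pose from where the row before left it, along the tool's axes as they then stand; what a row does not reach is not made up. Full scale, the value 1, is 50 mm for a shift and 180 degrees for a turn. A row lasts 1/8 s, in which the tool goes at most 62.5 mm and 10.7 degrees, less where a joint would pass 70% of its speed; a pose out of reach is approached as far as the arm can. A call with a number of a shift or a turn outside -1 to 1 is refused whole. A call with a gripper value outside its range is refused whole. The fingers move at their own pace and stop on an object; the grip force is fixed at half the most. Time passes only in rows, so rows that do not move let the fingers close, or fill a call up. It gives the time, the measured TCP pose, the force and the opening at its end, in the units of the state.
- ctrl.get_obs(): the state, without advancing time (a new reading comes with each control period).
- ctrl.camera(name): name is "scene" or "top" or "wrist"; returns a dict with "frame" (384x512x3 uint8, red, green, blue), "mtx" (3x3 intrinsics, pixels), "R" (3x3) and "t" (3): a world point X has camera coordinates R X + t. Camera axes: x right, y down, z forward; pixel columns grow to the right and rows downward; lengths in m; the calibration is good to about 2 mm. A picture is of the moment at which its call begins. There is no depth.
- ctrl.hand_in(): hands the job in, once; it reports no verdict.
The state is a dict: "time_s": time; "q": joint angles; "dq": joint speeds; "joint_efforts": joint torques, N m; "eef_pos": TCP position; "eef_rot": TCP orientation; "wrist_force": force on the tool from outside, world axes, zero at the start; "torque": the same for the moment, N m; "opening": opening from 0.0 (shut) to 1.0 (fully open).
Only numpy, scipy, OpenCV 4.12 (cv2) and the standard library are available. Lean on these libraries where they do the work, as an engineer would, in place of code of your own. Each camera call takes 0.05 s, during which the arm holds its last target.

TASK

The bead polisher's bowl has been washed and put back, but the nut at the bottom of its centre column is still loose. With the red T-handled spanner from the wooden stand, seat the socket fully on the nut without forcing it (find the flats by feel), turn clockwise until the nut bites, then about an eighth of a turn more and no further. Finally lift the spanner out, gently stand it back upright in its hole in the stand and let go, leaving everything else where it is.

Things in the scene. Friction and masses are not known exactly. Their poses are not given: they have to be found in the camera images.
- tumbler: The vibratory bead polisher, fixed to the bench: black round base, blue open bowl (216 mm across the rim, rim 150 mm above the bench) and in its middle a blue hollow column (55 mm across, 166 mm high) with the nut at the bottom of its bore. Origin: centre of its underside, on the column's axis.
- bore_mouth (a point): Centre of the column's open top, 166 mm above the bench. The bore is upright, round, 40 mm wide and 90 mm deep down to the washer.
- washer_top (a point): Centre of the washer's upper face at the bottom of the bore, 76 mm above the bench. On it sits the 24 mm hex nut, 13 mm high, edges of its top chamfered by 1 mm, turned to an unknown angle. When fully seated the spanner's lower end is within 2 mm of this point; while the flats do not match (to about 5 degrees) it stays 9 to 13 mm above. A press of 5 to 10 N is enough.
- wrench: The red T-handled spanner, 161 mm tall, about 0.42 kg, upright in one of the stand's two holes. Origin: centre of its lower end; z is its axis, up; x runs along the T grip. Socket at the lower end: 35 mm across outside; inside a hexagon 25 mm across flats, 26 mm deep, with corners towards +x and every 60 degrees. Shank 15 mm thick. It stays standing on the nut when let go.
- stand: Beech tool stand, fixed to the bench: block 90 x 210 x 70 mm high, origin at the centre of its underside, x across, y along its length. Two round upright holes 40 mm wide and 55 mm deep (floor 15 mm above the bench), 110 mm apart.
- hole_a (a point): Centre of the mouth of the stand's hole at its +y end, 70 mm above the bench. The red spanner stands in this hole or in hole_b at the start, the yellow one in the other.
- hole_b (a point): Centre of the mouth of the stand's hole at its -y end, 70 mm above the bench.
- small_wrench: A like spanner with a yellow grip and a smaller 19 mm socket that does not fit; it stands in the other hole and stays there. Same origin, axes and outside size as the red one.
- lid: The polisher's clear round lid with a black knob, 214 mm across, 42 mm high, lying on the bench; stays. Origin: centre of its underside.
- jar_amber: Closed amber glass bead jar, 52 mm across, 75 mm high; stays. Origin: centre of its underside.
- jar_teal: Closed teal bead jar with a white cap, 52 mm across, 75 mm high; stays. Origin: centre of its underside.
- bead_dish: White ceramic dish of red beads, 90 mm across, 28 mm high; stays. Origin: centre of its underside.
- pliers: Blue-handled jewellery pliers lying flat, 130 mm long, 13 mm high; stays. Origin: under the joint.
- pendant: Flat yellow stone pendant, 34 x 62 mm, 9 mm thick; stays. Origin: centre of the stone's underside.
- nut (a joint): Angle of the nut before it bites, rad: negative while loose (it starts 0.3 to 1.4 rad short), 0 when it bites on the washer; grows clockwise seen from above. While loose it turns with about 0.08 N m.
- seat (a joint): How far the nut has been turned past the bite, rad, clockwise from above: 0 at the start, 0.79 is an eighth of a turn. It takes about 0.25 N m at the bite, rising by 0.08 N m per rad, and stays where it is left. The stud stands on rubber and twists along by 0.4 rad per N m, springing back when the torque is let off.
- wrench_grip (a point): Centre of the red T grip, 150 mm above the spanner's lower end: a flat-sided bar 110 mm long (along the spanner's x), 16 mm wide (y) and 22 mm high.

How it is judged:
By the outcome, as a careful person would: the job done as asked, in the order asked, and still so for the second after the job is handed in, with the robot touching nothing.
It also fails if it takes over 72 s, if anything falls off the work surface, if the arm or the gripper's body presses on something with over 40 N, if the wrist force passes 120 N, or if a joint passes its speed limit or range.

## Working session

There is one attempt and no reset: what is moved stays moved. The work goes in short steps, Python scripts to look and compute and a tool call to move; the robot and the scene stay as the last step left them, time stands still between calls to the robot, and variables do not carry over. Pictures are saved under pics/ and viewed, and the job is handed in when it is done.

Besides the shell and the picture viewer there is one more tool, called after "Request:" by a JSON object that holds its "fn" and its "kwargs", one argument or row to a line. drive_tool: Moves the arm, as the interface text tells. Its arguments: {"type":"object","properties":{"deltas":{"type":"array","items":{"type":"object","properties":{"slide":{"type":"array","items":{"type":"number"}},"delta_rot":{"type":"array","items":{"type":"number"}},"hand":{"type":"number"}}}}},"required":["deltas"]}

```bash
mkdir -p pics
cat > h.py <<'E'
import numpy as np, cv2
from bench import ctrl
from scipy.spatial.transform import Rotation as Rn
def snap(n,f):
    c=ctrl.camera(n); cv2.imwrite('pics/'+f+'.png',cv2.cvtColor(c['frame'],cv2.COLOR_RGB2BGR))
    np.savez('pics/'+f+'.npz',K=c['mtx'],R=c['R'],t=c['t'],f=c['frame']); return c
def ray(c,u,v,z):
    K=c['K'] if 'K' in c else c['mtx']
    d=c['R'].T@np.linalg.inv(K)@np.array([u,v,1.]); o=-c['R'].T@c['t']
    return o+d*(z-o[2])/d[2]
def proj(c,X):
    K=c['K'] if 'K' in c else c['mtx']
    p=K@(c['R']@np.array(X)+c['t']); return p[:2]/p[2]
E
python3 - <<'E'
from h import *
for n in ['scene','top','wrist']:
    c=snap(n,n+'0'); print(n,c['mtx'].round(1).tolist(),c['R'].round(3).tolist(),(-c['R'].T@c['t']).round(3))
o=ctrl.get_obs(); print(o, ctrl.tcp_to_grasp)
E
```

```text
scene [[377.4, 0.0, 253.0], [0.0, 377.4, 196.6], [0.0, 0.0, 1.0]] [[0.909, 0.417, -0.017], [0.247, -0.571, -0.783], [-0.337, 0.707, -0.622]] [ 0.96  -0.75   0.857]
top [[403.7, 0.0, 257.9], [0.0, 403.7, 202.5], [0.0, 0.0, 1.0]] [[-0.025, -1.0, -0.015], [-0.996, 0.026, -0.08], [0.08, 0.013, -0.997]] [0.429 0.074 1.525]
wrist [[272.5, 0.0, 258.1], [0.0, 272.5, 186.7], [0.0, 0.0, 1.0]] [[0.286, -0.958, -0.002], [-0.916, -0.274, 0.293], [-0.281, -0.082, -0.956]] [ 0.236 -0.53   0.373]
{'time_s': 0.15, 'q': array([-1.48628446e+00,  1.81388297e-01,  1.60779593e+00,  1.29833247e-05,
        1.35382802e+00, -2.06282211e-01]), 'dq': array([-0.00101245, -0.00119123, -0.00224214,  0.00012091,  0.00156948,
       -0.00014896]), 'joint_efforts': array([ 7.46906289e-05, -4.45267868e+01, -3.51693535e+01, -2.92470277e-04,
        5.84520705e-03, -1.27220201e-05]), 'eef_pos': array([ 0.16485247, -0.55040096,  0.23057253]), 'eef_rot': array([-7.08096951e-04,  9.89448412e-01,  1.44883868e-01,  4.95161916e-05]), 'wrist_force': array([ 0.64335351, -0.19934869, -0.08064844]), 'torque': array([ 0.0410414 , -0.00583455, -0.07106219]), 'opening': 0.9984765881346824} 0.0187
```

View pics/scene0.png

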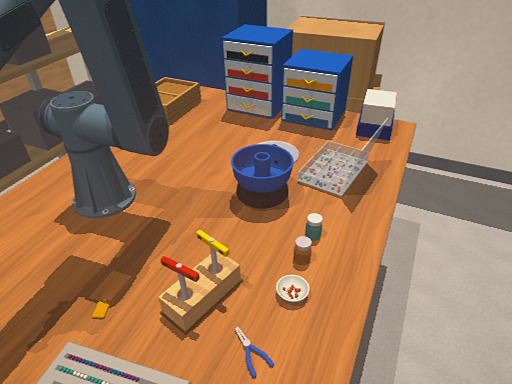

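View pics/top0.png

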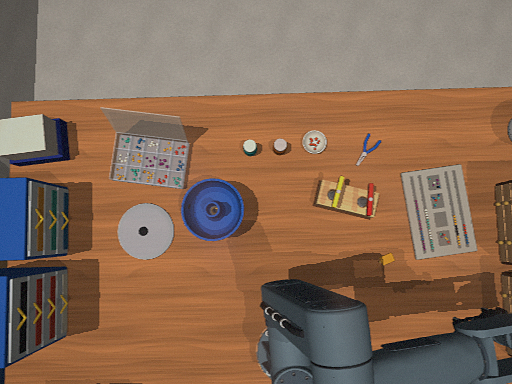

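View pics/wrist0.png

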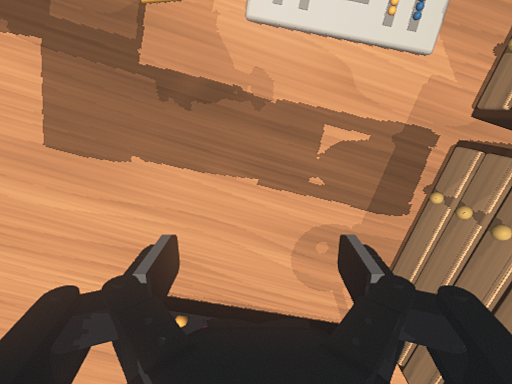

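The top view shows the tumbler at about (212,209), the red grip at (372,200) and the yellow grip at (339,192). In the scene view the red grip is at (180,268). Next I'll measure them.

```bash
cat > m.py <<'E'
from h import *
for n in ['top0','scene0']:
    c=np.load(f'pics/{n}.npz'); f=c['f'].copy(); hsv=cv2.cvtColor(f,cv2.COLOR_RGB2HSV)
    b=(330,170,390,225) if n=='top0' else (150,225,235,300)
    m=(((hsv[...,0]<5)|(hsv[...,0]>174))&(hsv[...,1]>190)&(hsv[...,2]>80)).astype(np.uint8)
    mm=np.zeros_like(m); mm[b[1]:b[3],b[0]:b[2]]=m[b[1]:b[3],b[0]:b[2]]
    nc,l,s,ce=cv2.connectedComponentsWithStats(mm); k=1+np.argmax(s[1:,4]); ys,xs=np.nonzero(l==k)
    r=cv2.minAreaRect(np.stack([xs,ys],1).astype(np.float32)); print(n,s[k],ce[k],r)
    bx=cv2.boxPoints(r); print([ray(c,*p,0.176 if n=='top0' else .165).round(4).tolist() for p in bx], ray(c,*ce[k],.168).round(4))
    crop=f[b[1]-20:b[3]+20,b[0]-40:b[2]+40]; cv2.imwrite(f'pics/crop_{n}.png',cv2.resize(crop[...,::-1],None,fx=5,fy=5,interpolation=cv2.INTER_CUBIC)[:600,:800])
c=np.load('pics/top0.npz'); f=c['f'][170:250,170:260]; cv2.imwrite('pics/crop_tum.png',cv2.resize(f[...,::-1],None,fx=7,fy=7,interpolation=cv2.INTER_CUBIC))
c=np.load('pics/scene0.npz'); f=c['f'][135:215,220:310]; cv2.imwrite('pics/crop_tum2.png',cv2.resize(f[...,::-1],None,fx=7,fy=7,interpolation=cv2.INTER_CUBIC))
E
python3 m.py
```

```text
top0 [367 200   5  16  65] [369.         207.56923077] ((369.0, 207.5), (15.0, 4.0), 90.0)
[[0.5363, -0.2728, 0.176], [0.5359, -0.2861, 0.176], [0.4858, -0.2837, 0.176], [0.4862, -0.2705, 0.176]] [ 0.5113 -0.2803  0.168 ]
scene0 [176 265  23  12  82] [188.52439024 271.12195122] ((187.60000610351562, 270.800048828125), (23.255107879638672, 5.366562843322754), 26.56505012512207)
[[0.5307, -0.286, 0.165], [0.5275, -0.2709, 0.165], [0.5905, -0.2784, 0.165], [0.5928, -0.2929, 0.165]] [ 0.5651 -0.2841  0.168 ]
```

View pics/crop_top0.png

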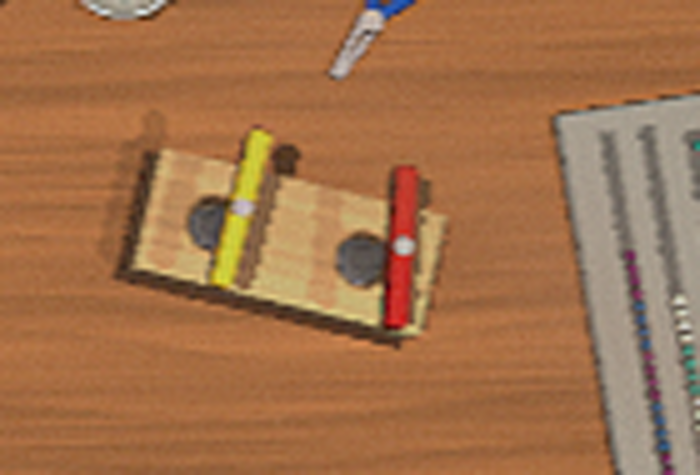

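View pics/crop_scene0.png

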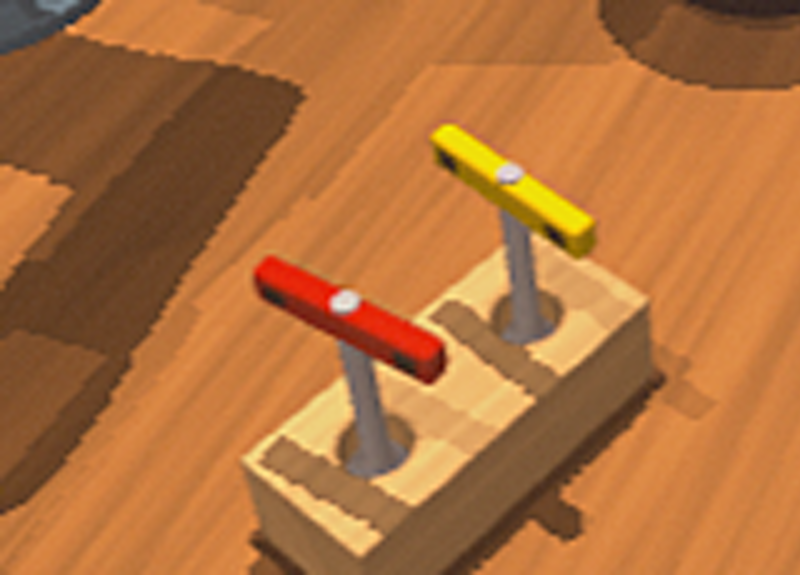

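View pics/crop_tum.png

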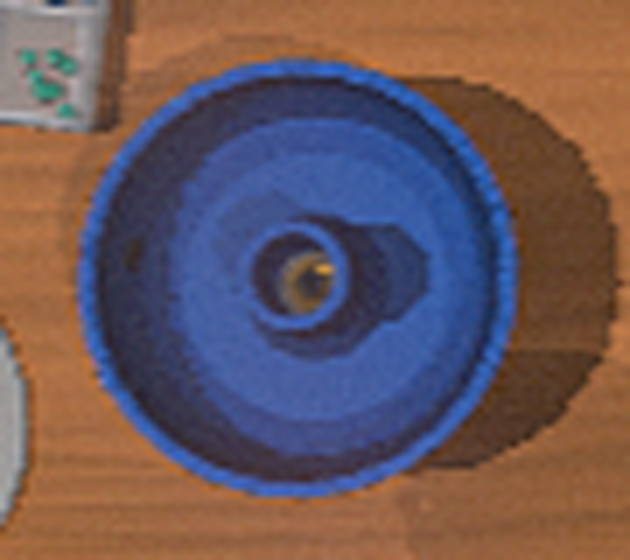

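View pics/crop_tum2.png

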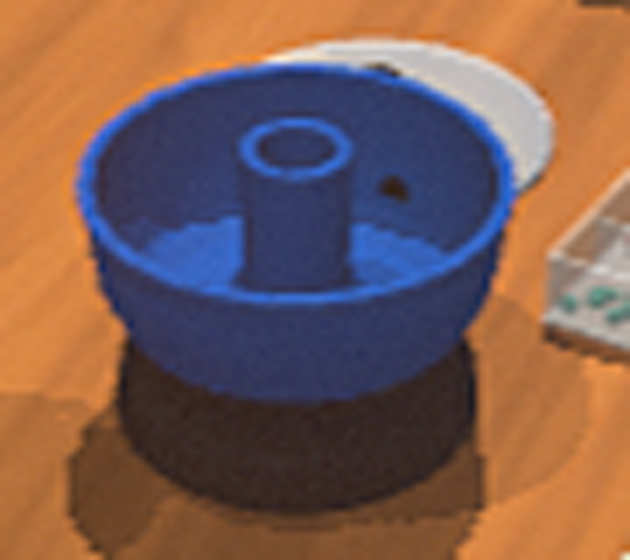

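```bash
cat > m2.py <<'E'
from h import *
T=np.load('pics/top0.npz'); S=np.load('pics/scene0.npz')
A=lambda x,y:((x+.5)/5-.5+290,(y+.5)/5-.5+150); B=lambda x,y:((x+.5)/5-.5+110,(y+.5)/5-.5+205)
C=lambda x,y:((x+.5)/7-.5+170,(y+.5)/7-.5+170); D=lambda x,y:((x+.5)/7-.5+220,(y+.5)/7-.5+135)
P=lambda c,p,z:ray(c,*p,z).round(4)[:2]
print('red cap',P(T,A(404,245),.176),P(S,B(345,300),.176))
print('red ends',P(T,A(405,167),.176),P(T,A(397,327),.176), 'scene',P(S,B(270,262),.174),P(S,B(437,352),.174))
print('yel',P(T,A(243,208),.176),P(S,B(510,174),.176))
print('rim',P(T,C(297.5,278.5),.15),'col',P(T,C(300,275),.166),P(S,D(295.5,149.5),.166),'rimS',P(S,D(298,184),.15))
print('holes S',P(S,B(376,440),.07),P(S,B(528,306),.07))
print('stand corners',[P(S,B(*p),.07) for p in [(242,460),(364,556),(648,300)]])
E
python3 m2.py
```

```text
red cap [ 0.5407 -0.2843] [ 0.5372 -0.2821]
red ends [ 0.5931 -0.2875] [ 0.486  -0.2771] scene [ 0.4888 -0.275 ] [ 0.5928 -0.2901]
yel [ 0.5684 -0.1781] [ 0.5675 -0.1768]
rim [0.5202 0.2496] col [0.5208 0.2463] [0.5202 0.2501] rimS [0.5237 0.245 ]
holes S [ 0.5383 -0.2819] [ 0.5657 -0.1723]
stand corners [array([ 0.4829, -0.32  ]), array([ 0.5702, -0.3422]), array([ 0.6239, -0.142 ])]
```

```bash
cat >> h.py <<'E'
def st():
    o=ctrl.get_obs(); R=Rn.from_quat(np.roll(o['eef_rot'],-1)).as_matrix()
    print('t',round(o['time_s'],2),'p',o['eef_pos'].round(4),'head',round(np.degrees(np.arctan2(R[1,0],R[0,0])),2),'tilt',R[:2,2].round(4),'F',o['wrist_force'].round(2),'T',o['torque'].round(3),'op',round(o['opening'],3),'q',o['q'].round(2))
    return o,R
def goto(p,head):
    o,R=st(); d=R.T@(np.array(p)-o['eef_pos']); h=np.degrees(np.arctan2(R[1,0],R[0,0]))
    print('slide total (units of 50mm)',(d/.05).round(3),'| rot z total',round(-((head-h+180)%360-180)/180,4))
    hh=np.radians(head); Rf=np.array([[np.cos(hh),np.sin(hh),0],[np.sin(hh),-np.cos(hh),0],[0,0,-1]])
    print('slide if turned first',((Rf.T@(np.array(p)-o['eef_pos']))/.05).round(3))
E
python3 -c "
from h import *
goto([.539,-.283,.25],173.5)"
```

```text
t 0.15 p [ 0.1649 -0.5504  0.2306] head 16.66 tilt [-0.0001  0.0014] F [ 0.64 -0.2  -0.08] T [ 0.041 -0.006 -0.071] op 0.998 q [-1.49  0.18  1.61  0.    1.35 -0.21]
slide total (units of 50mm) [ 8.702 -2.979 -0.382] | rot z total -0.8713
slide if turned first [-6.829  6.161 -0.389]
```

Request:
{"fn": "drive_tool", "kwargs": {
  "deltas": [
    {"slide":[0.87,-0.298,-0.04],"delta_rot":[0,0,0],"hand":1},
    {"slide":[0.87,-0.298,-0.04],"delta_rot":[0,0,0],"hand":1},
    {"slide":[0.87,-0.298,-0.04],"delta_rot":[0,0,0],"hand":1},
    {"slide":[0.87,-0.298,-0.04],"delta_rot":[0,0,0],"hand":1},
    {"slide":[0.87,-0.298,-0.04],"delta_rot":[0,0,0],"hand":1}
  ]
}}

```text
time_s: 0.78
eef_pos: [0.3529, -0.416, 0.2411]
eef_rot: [-0.0, 0.989, 0.145, -0.0]
wrist_force: [0.5, -0.3, -0.7]
opening: 1.0
```

Request:
{"fn": "drive_tool", "kwargs": {
  "deltas": [
    {"slide":[0.87,-0.298,-0.04],"delta_rot":[0,0,0],"hand":1},
    {"slide":[0.87,-0.298,-0.04],"delta_rot":[0,0,0],"hand":1},
    {"slide":[0.87,-0.298,-0.04],"delta_rot":[0,0,0],"hand":1},
    {"slide":[0.87,-0.298,-0.04],"delta_rot":[0,0,0],"hand":1},
    {"slide":[0.87,-0.298,-0.04],"delta_rot":[0,0,0],"hand":1}
  ]
}}

```text
time_s: 1.4
eef_pos: [0.5399, -0.2823, 0.251]
eef_rot: [-0.0, 0.989, 0.145, -0.0]
wrist_force: [-0.0, -0.5, 0.7]
opening: 1.0
```

Request:
{"fn": "drive_tool", "kwargs": {
  "deltas": [
    {"slide":[0,0,0],"delta_rot":[0,0,-0.058],"hand":1},
    {"slide":[0,0,0],"delta_rot":[0,0,-0.058],"hand":1},
    {"slide":[0,0,0],"delta_rot":[0,0,-0.058],"hand":1},
    {"slide":[0,0,0],"delta_rot":[0,0,-0.058],"hand":1},
    {"slide":[0,0,0],"delta_rot":[0,0,-0.058],"hand":1}
  ]
}}

```text
time_s: 2.02
eef_pos: [0.5387, -0.2832, 0.2508]
eef_rot: [-0.0, 0.823, 0.568, -0.0]
wrist_force: [-0.8, -0.3, -0.9]
opening: 1.001
```

Request:
{"fn": "drive_tool", "kwargs": {
  "deltas": [
    {"slide":[0,0,0],"delta_rot":[0,0,-0.058],"hand":1},
    {"slide":[0,0,0],"delta_rot":[0,0,-0.058],"hand":1},
    {"slide":[0,0,0],"delta_rot":[0,0,-0.058],"hand":1},
    {"slide":[0,0,0],"delta_rot":[0,0,-0.058],"hand":1},
    {"slide":[0,0,0],"delta_rot":[0,0,-0.058],"hand":1}
  ]
}}

```text
time_s: 2.65
eef_pos: [0.5387, -0.2832, 0.2508]
eef_rot: [-0.0, 0.489, 0.872, 0.0]
wrist_force: [-0.1, 0.3, -0.5]
opening: 1.001
```

Request:
{"fn": "drive_tool", "kwargs": {
  "deltas": [
    {"slide":[0,0,0],"delta_rot":[0,0,-0.058],"hand":1},
    {"slide":[0,0,0],"delta_rot":[0,0,-0.058],"hand":1},
    {"slide":[0,0,0],"delta_rot":[0,0,-0.058],"hand":1},
    {"slide":[0,0,0],"delta_rot":[0,0,-0.058],"hand":1},
    {"slide":[0,0,0],"delta_rot":[0,0,-0.058],"hand":1}
  ]
}}

```text
time_s: 3.28
eef_pos: [0.5387, -0.2832, 0.2508]
eef_rot: [-0.0, 0.056, 0.998, 0.0]
wrist_force: [-0.1, -0.6, 0.1]
opening: 1.002
```

```bash
python3 -c "
from h import *
c=snap('wrist','w1');goto([.539,-.283,.25],173.5)
print([proj(c,p) for p in ([.539,-.283,.176],[.485,-.277,.176],[.593,-.289,.176])])"
```

```text
t 3.33 p [ 0.5387 -0.2833  0.2509] head 174.02 tilt [-0.0006  0.0005] F [-0.38  0.45  0.61] T [ 0.039 -0.034  0.052] op 0.997 q [-0.68  0.24  1.5   0.    1.41 -2.15]
slide total (units of 50mm) [-0.005  0.006  0.017] | rot z total 0.0029
slide if turned first [-0.005  0.006  0.017]
[array([258.93575945, 196.66796489]), array([258.88580737, 131.15168417]), array([258.9792441 , 253.70168179])]
```

View pics/w1.png

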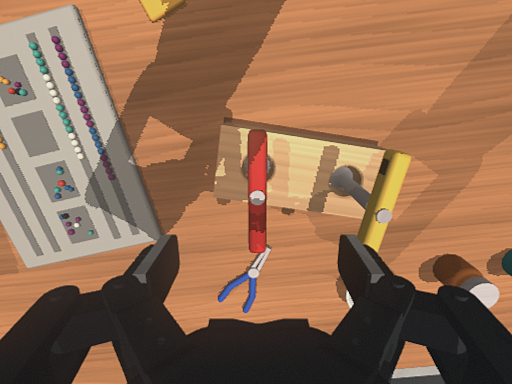

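The wrist view shows the red grip vertical at column 258, with its cap at (257,198). That matches the projected (259,197), so I'll descend and grip.

Request:
{"fn": "drive_tool", "kwargs": {
  "deltas": [
    {"slide":[0,0,0.55],"delta_rot":[0,0,0],"hand":1},
    {"slide":[0,0,0.55],"delta_rot":[0,0,0],"hand":1},
    {"slide":[0,0,0.55],"delta_rot":[0,0,0],"hand":1},
    {"slide":[0,0,0.3],"delta_rot":[0,0,0],"hand":1},
    {"slide":[0,0,0.15],"delta_rot":[0,0,0],"hand":1}
  ]
}}

```text
time_s: 3.95
eef_pos: [0.5387, -0.2832, 0.1455]
eef_rot: [-0.0, 0.059, 0.998, 0.0]
wrist_force: [-0.0, -0.2, 0.0]
opening: 0.999
```

Request:
{"fn": "drive_tool", "kwargs": {
  "deltas": [
    {"slide":[0,0,0],"delta_rot":[0,0,0],"hand":0},
    {"slide":[0,0,0],"delta_rot":[0,0,0],"hand":0},
    {"slide":[0,0,0],"delta_rot":[0,0,0],"hand":0},
    {"slide":[0,0,0],"delta_rot":[0,0,0],"hand":0},
    {"slide":[0,0,0],"delta_rot":[0,0,0],"hand":0}
  ]
}}

```text
time_s: 4.58
eef_pos: [0.5392, -0.2838, 0.1471]
eef_rot: [0.001, 0.059, 0.998, -0.0]
wrist_force: [-0.2, 0.1, 4.0]
opening: 0.177
```

```bash
python3 -c "
from h import *
c=snap('scene','s1');st()
f=c['frame'][190:330,90:290]; cv2.imwrite('pics/s1c.png',cv2.resize(f[...,::-1],None,fx=4,fy=4))"
```

```text
t 4.62 p [ 0.5393 -0.2838  0.1471] head 173.26 tilt [ 0.001 -0.001] F [-0.12 -0.77  3.72] T [-0.039  0.073  0.041] op 0.175 q [-0.68  0.34  1.59 -0.    1.21 -2.13]
```

View pics/s1c.png

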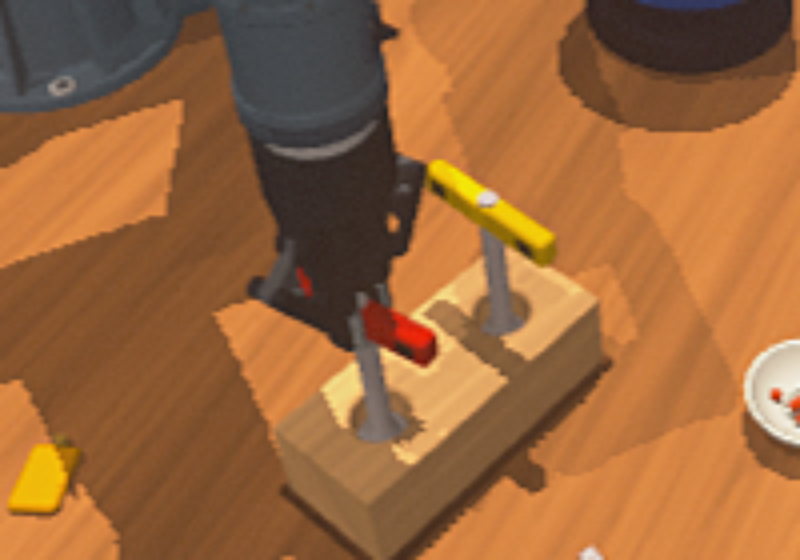

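The scene view shows the red grip between the pads with the shank upright in its hole. I'll lift it straight up.

Request:
{"fn": "drive_tool", "kwargs": {
  "deltas": [
    {"slide":[0,0,-0.5],"delta_rot":[0,0,0],"hand":0},
    {"slide":[0,0,-0.8],"delta_rot":[0,0,0],"hand":0},
    {"slide":[0,0,-0.9],"delta_rot":[0,0,0],"hand":0},
    {"slide":[0,0,-0.9],"delta_rot":[0,0,0],"hand":0},
    {"slide":[0,0,-0.7],"delta_rot":[0,0,0],"hand":0}
  ]
}}

```text
time_s: 5.25
eef_pos: [0.5386, -0.2831, 0.3369]
eef_rot: [-0.0, 0.059, 0.998, 0.0]
wrist_force: [0.4, -0.5, -4.6]
opening: 0.175
```

```bash
python3 -c "
from h import *
c=snap('scene','s2');goto([.5205,.249,.335],173.5)
c=snap('wrist','w2');R=c['R'];C=-R.T@c['t'];o=ctrl.get_obs()
print(C-o['eef_pos'],R[2])"
```

```text
t 5.3 p [ 0.5399 -0.2841  0.3424] head 173.27 tilt [ 0.005  -0.0039] F [ 1.85 -0.68  0.35] T [-0.128 -0.302  0.04 ] op 0.177 q [-0.68  0.19  1.38  0.    1.57 -2.13]
slide total (units of 50mm) [ 1.636 10.543  0.105] | rot z total -0.0013
slide if turned first [ 1.593 10.549  0.148]
[-0.07545624  0.00892044  0.14409489] [ 0.29601296 -0.037674   -0.95444067]
```

View pics/s2.png

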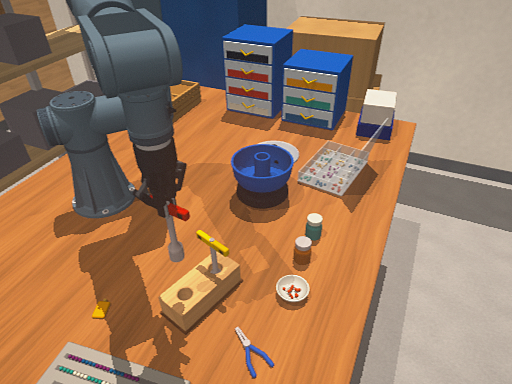

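View pics/w2.png

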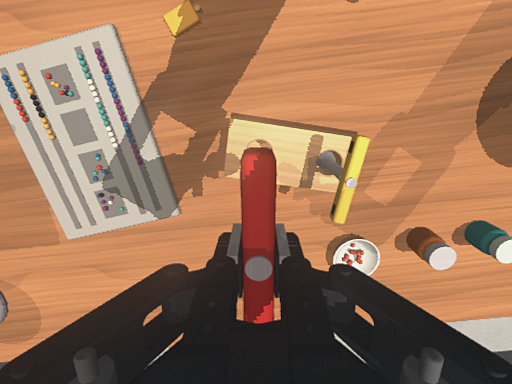

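The spanner is out and the stand's left hole is empty. In the wrist view the grip sits centred at column 258. I'll carry it to a spot where the wrist camera is right over the bore.

```bash
python3 -c "
from h import *
goto([.596,.240,.335],173.3)"
```

```text
t 5.35 p [ 0.5401 -0.2842  0.3401] head 173.27 tilt [ 0.0052 -0.0041] F [ 1.31 -0.77 -4.73] T [-0.049 -0.075 -0.016] op 0.178 q [-0.68  0.19  1.38  0.    1.57 -2.13]
slide total (units of 50mm) [ 0.12  10.544  0.066] | rot z total -0.0002
slide if turned first [ 0.114 10.543  0.103]
```

Request:
{"fn": "drive_tool", "kwargs": {
  "deltas": [
    {"slide":[0.01,0.7,0],"delta_rot":[0,0,0],"hand":0},
    {"slide":[0.01,0.95,0],"delta_rot":[0,0,0],"hand":0},
    {"slide":[0.01,0.95,0.01],"delta_rot":[0,0,0],"hand":0},
    {"slide":[0.01,0.95,0.01],"delta_rot":[0,0,0],"hand":0},
    {"slide":[0.01,0.95,0.01],"delta_rot":[0,0,0],"hand":0}
  ]
}}

```text
time_s: 5.98
eef_pos: [0.5617, -0.0578, 0.3313]
eef_rot: [-0.002, 0.059, 0.998, 0.001]
wrist_force: [0.2, 0.5, -5.6]
opening: 0.178
```

Request:
{"fn": "drive_tool", "kwargs": {
  "deltas": [
    {"slide":[0.01,0.95,0.01],"delta_rot":[0,0,0],"hand":0},
    {"slide":[0.01,0.95,0.01],"delta_rot":[0,0,0],"hand":0},
    {"slide":[0.01,0.95,0.01],"delta_rot":[0,0,0],"hand":0},
    {"slide":[0.01,0.95,0.01],"delta_rot":[0,0,0],"hand":0},
    {"slide":[0.01,0.95,0],"delta_rot":[0,0,0],"hand":0}
  ]
}}

```text
time_s: 6.6
eef_pos: [0.587, 0.1779, 0.329]
eef_rot: [-0.002, 0.059, 0.998, -0.0]
wrist_force: [0.6, -1.4, -3.6]
opening: 0.176
```

Request:
{"fn": "drive_tool", "kwargs": {
  "deltas": [
    {"slide":[0,0.7,0],"delta_rot":[0,0,0],"hand":0},
    {"slide":[0,0.54,0.1],"delta_rot":[0,0,0],"hand":0},
    {"slide":[0,0,0],"delta_rot":[0,0,0],"hand":0},
    {"slide":[0,0,0],"delta_rot":[0,0,0],"hand":0},
    {"slide":[0,0,0],"delta_rot":[0,0,0],"hand":0}
  ]
}}

```text
time_s: 7.22
eef_pos: [0.5954, 0.237, 0.327]
eef_rot: [-0.001, 0.059, 0.998, -0.0]
wrist_force: [0.7, 0.3, -4.5]
opening: 0.179
```

```bash
python3 -c "
from h import *
c=snap('wrist','w3');st()
p=proj(c,[.5205,.249,.166]);print(p,proj(c,[.5205,.249,.089]))
x,y=int(p[0])-45,max(0,int(p[1])-45); print(x,y)
f=c['frame'][y:y+90,x:x+90]; cv2.imwrite('pics/w3c.png',cv2.resize(f[...,::-1],None,fx=6.5,fy=6.5,interpolation=cv2.INTER_CUBIC))"
```

```text
t 7.28 p [0.5955 0.2371 0.3274] head 173.19 tilt [-0.0005 -0.0003] F [ 0.04  0.56 -4.62] T [-0.007  0.042 -0.08 ] op 0.177 q [ 0.19  0.27  1.31 -0.    1.56 -1.26]
[261.33886708 102.5590406 ] [260.67609794 102.74126906]
216 57
```

View pics/w3.png

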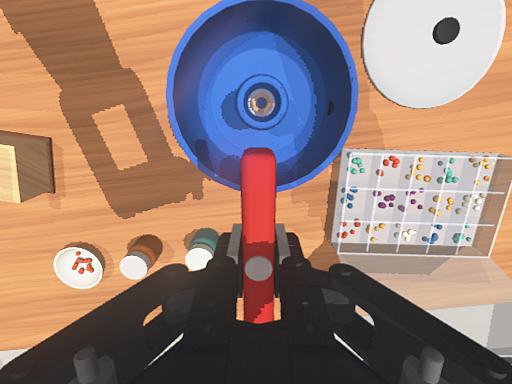

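View pics/w3c.png

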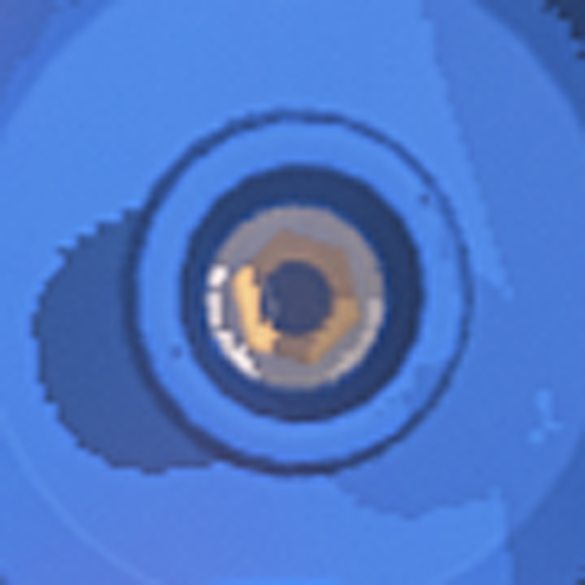

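```bash
cat > nut.py <<'E'
from h import *
c=np.load('pics/w3.npz'); f=c['f']
P=lambda u,v,z:ray(c,u,v,z)[:2].round(4)
print('col ring',P((300.5)/6.5-.5+216,(292)/6.5-.5+57,.166))
hsv=cv2.cvtColor(f,cv2.COLOR_RGB2HSV).astype(int)
y0,x0=92,250
print('sat');print(hsv[y0:y0+22,x0:x0+24,1]); print(f[y0:y0+22,x0:x0+24,0].astype(int)-f[y0:y0+22,x0:x0+24,2])
# fit: R-B averaged at 6x
g=(f[...,0].astype(np.float32)-f[...,2])
# score hexagon: mean inside annulus minus outside
best=[]
yy,xx=np.mgrid[85:120:.25,244:280:.25]
G=cv2.remap(g,xx.astype(np.float32),yy.astype(np.float32),cv2.INTER_LINEAR)
G=np.clip(G,0,80)
sc=272.5/((-c['R'].T@c['t'])[2]-.089)*.012
for cu in np.arange(259,264,.25):
  for cv in np.arange(100,106,.25):
    dx,dy=xx-cu,yy-cv; r=np.hypot(dx,dy)
    for th in range(0,60,2):
      # th: corner angle in image
      a=np.arctan2(dy,dx)-np.radians(th+30); k=np.round(a/(np.pi/3))*np.pi/3
      d=r*np.cos(a-k)
      ins=(d<sc-.3)&(r>4.3); out=(d>sc+.3)&(r<12)
      best.append((G[ins].mean()-G[out].mean(),th,cu,cv))
best.sort(reverse=True); print(sc,best[:12])
s,th,cu,cv=best[0]
# corner dir in world
for th in sorted(set(b[1] for b in best[:30])):
  p0=ray(c,cu,cv,.089); p1=ray(c,cu+8*np.cos(np.radians(th)),cv+8*np.sin(np.radians(th)),.089)
  print(th,'nut centre',p0.round(4),'corner heading mod60',np.degrees(np.arctan2(*(p1-p0)[[1,0]]))%60)
E
python3 nut.py
```

```text
col ring [0.5194 0.2495]
sat
[[167 141  69  30  29  30  31  34  31  21  21  32  39  37  35  32  32  29
   27  30  59 160 166 159]
 [160  84  29  29  32  33  33  29  28  46  40  30  28  19  31  36  33  32
   29  27  25  63 182 165]
 [ 93  30  29  32  35  34  29  30  48  45  43  46  49  43  34  30  19  27
   26  30  22  32 100 175]
 [ 46  27  32  34  35  31  30  46  46  42  42  45  46  49  51  48  41  40
   30  20  27  22  43 128]
 [ 26  30  35  38  32  29  42  44  47  50  53  53  54  53  49  50  46  51
   51  19  29  23  21  57]
 [ 32  36  44  39  26  38  43  47  36  46  69  67  59  31  41  52  47  46
   55  24  30  27  19  36]
 [ 11  47  28  78  97  39  45  36  45 109 120 118 113  97  65  30  53  47
   56  32  23  28  23  39]
 [ 11  29  77 104 102  36  33  73 104 108 106 106 106 108 113  61  34  53
   55  44  18  26  23  21]
 [ 32  26  97 102  98  36  30 105 111 105 103 103 100 104 106 113  32  59
   56  51  21  29  21  14]
 [ 48  21  87 101 101  92  43  87 111 104 103 102 101  98 103 114  68  36
   56  59  26  29  25  16]
 [ 42  25  83 102 100  98  69  88 112 107 103 103  99  97  99
[... 3964 characters left out ...]
, np.float64(260.75), np.float64(102.75)), (np.float32(28.887682), 16, np.float64(261.0), np.float64(103.0)), (np.float32(28.8477), 14, np.float64(261.0), np.float64(103.0)), (np.float32(28.812532), 12, np.float64(260.75), np.float64(103.0))]
10 nut centre [0.5205 0.2491 0.089 ] corner heading mod60 13.594888870854547
12 nut centre [0.5205 0.2491 0.089 ] corner heading mod60 11.679456951083552
14 nut centre [0.5205 0.2491 0.089 ] corner heading mod60 9.761994229406511
16 nut centre [0.5205 0.2491 0.089 ] corner heading mod60 7.842119238081963
18 nut centre [0.5205 0.2491 0.089 ] corner heading mod60 5.919459445951944
20 nut centre [0.5205 0.2491 0.089 ] corner heading mod60 3.993652735607533
```

```bash
python3 -c "
from h import *
c=np.load('pics/w3.npz');p=np.array([.5955,.2371,.356]);print(proj(c,p),proj(c,p+[.002,0,0]),proj(c,p+[0,.002,0]))
cv2.imwrite('pics/w3d.png',cv2.resize(c['f'][245:295,230:290,::-1],None,fx=8,fy=8,interpolation=cv2.INTER_CUBIC))
goto([.5205,.249,.327],188.2)"
```

```text
[259.33033609 267.45121223] [259.8212692  271.04847544] [263.48740813 267.01706935]
t 7.28 p [0.5955 0.2371 0.3274] head 173.19 tilt [-0.0005 -0.0003] F [ 0.04  0.56 -4.62] T [-0.007  0.042 -0.08 ] op 0.177 q [ 0.19  0.27  1.31 -0.    1.56 -1.26]
slide total (units of 50mm) [1.518 0.059 0.009] | rot z total -0.0834
slide if turned first [1.451 0.45  0.008]
```

View pics/w3d.png

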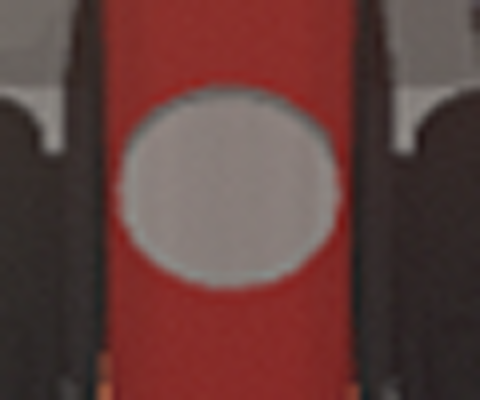

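The wrist close-up shows a hex nut with corners at about 8° (mod 60°). The nut centre is at (0.5205, 0.249), and the spanner cap is within 0.5 mm of the tool axis. I'll go over the bore and turn 15° counter-clockwise.

Request:
{"fn": "drive_tool", "kwargs": {
  "deltas": [
    {"slide":[0.7,0.03,0],"delta_rot":[0,0,0],"hand":0},
    {"slide":[0.6,0.03,0],"delta_rot":[0,0,0],"hand":0},
    {"slide":[0.218,0,0],"delta_rot":[0,0,0],"hand":0},
    {"slide":[0,0,0],"delta_rot":[0,0,-0.045],"hand":0},
    {"slide":[0,0,0],"delta_rot":[0,0,-0.0384],"hand":0}
  ]
}}

```text
time_s: 7.9
eef_pos: [0.5209, 0.2494, 0.3283]
eef_rot: [0.001, -0.074, 0.997, -0.0]
wrist_force: [-0.6, 0.6, -4.3]
opening: 0.175
```

Request:
{"fn": "drive_tool", "kwargs": {
  "deltas": [
    {"slide":[0,0,0],"delta_rot":[0,0,0],"hand":0},
    {"slide":[0,0,0],"delta_rot":[0,0,0],"hand":0},
    {"slide":[0,0,0],"delta_rot":[0,0,0],"hand":0},
    {"slide":[0,0,0],"delta_rot":[0,0,0],"hand":0},
    {"slide":[0,0,0],"delta_rot":[0,0,0],"hand":0}
  ]
}}

```text
time_s: 8.52
eef_pos: [0.5204, 0.2499, 0.3278]
eef_rot: [-0.0, -0.072, 0.997, -0.0]
wrist_force: [0.2, 0.2, -3.4]
opening: 0.18
```

```bash
python3 -c "
from h import *
c=snap('scene','s3');goto([.5205,.249,.327],188.2)
b=[.5205,.249,.195];print(proj(c,b),proj(c,[.5205,.249,.30]))
f=c['frame'][60:210,180:340]; cv2.imwrite('pics/s3c.png',cv2.resize(f[...,::-1],None,fx=4,fy=4,interpolation=cv2.INTER_CUBIC))
c=snap('top','t3');f=c['frame'][150:260,150:290]; cv2.imwrite('pics/t3c.png',cv2.resize(f[...,::-1],None,fx=5,fy=5,interpolation=cv2.INTER_CUBIC))
"
```

```text
t 8.57 p [0.5205 0.25   0.3278] head -171.74 tilt [-0.  0.] F [ 0.13 -0.02 -5.25] T [ 0.023 -0.001 -0.016] op 0.173 q [ 0.24  0.12  1.48  0.    1.54 -1.47]
slide total (units of 50mm) [ 0.002 -0.019  0.015] | rot z total 0.0003
slide if turned first [ 0.002 -0.019  0.015]
[261.71126276 148.75695063] [261.6125854  120.31020385]
```

View pics/s3c.png

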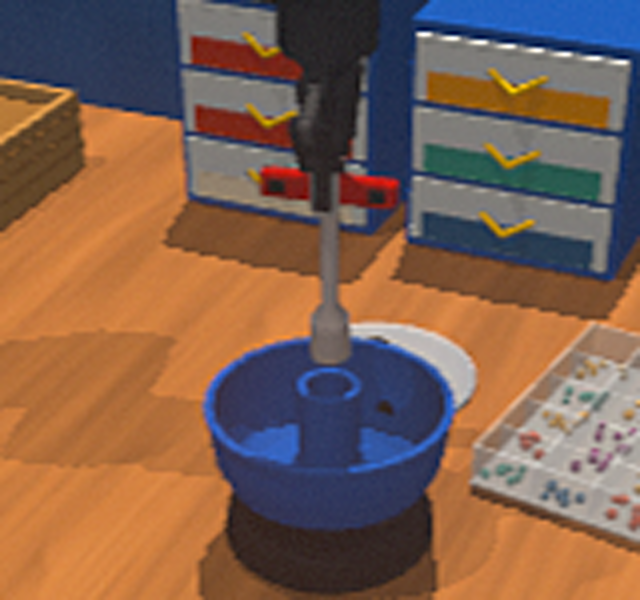

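Socket bottom at (331,350) in the crop sits over the column mouth (330,385), with the shank vertical. I'll descend.

Request:
{"fn": "drive_tool", "kwargs": {
  "deltas": [
    {"slide":[0,-0.015,0.2],"delta_rot":[0,0,0],"hand":0},
    {"slide":[0,0,0.2],"delta_rot":[0,0,0],"hand":0},
    {"slide":[0,0,0.2],"delta_rot":[0,0,0],"hand":0},
    {"slide":[0,0,0.2],"delta_rot":[0,0,0],"hand":0},
    {"slide":[0,0,0.1],"delta_rot":[0,0,0],"hand":0}
  ]
}}

```text
time_s: 9.25
eef_pos: [0.5202, 0.2491, 0.2816]
eef_rot: [-0.001, -0.072, 0.997, -0.0]
wrist_force: [-0.5, -0.0, -4.9]
opening: 0.179
```

```bash
python3 -c "
from h import *
st()"
```

```text
t 9.25 p [0.5202 0.2491 0.2816] head -171.73 tilt [-0.0014 -0.0003] F [-0.52 -0.05 -4.92] T [ 0.007 -0.033  0.058] op 0.179 q [ 0.24  0.15  1.54  0.    1.45 -1.47]
```

Bottom is at about 0.149, inside the bore with no contact. Continuing.

Request:
{"fn": "drive_tool", "kwargs": {
  "deltas": [
    {"slide":[0,0,0.25],"delta_rot":[0,0,0],"hand":0},
    {"slide":[0,0,0.25],"delta_rot":[0,0,0],"hand":0},
    {"slide":[0,0,0.25],"delta_rot":[0,0,0],"hand":0},
    {"slide":[0,0,0.2],"delta_rot":[0,0,0],"hand":0},
    {"slide":[0,0,0.05],"delta_rot":[0,0,0],"hand":0}
  ]
}}

```text
time_s: 9.88
eef_pos: [0.5201, 0.2491, 0.2317]
eef_rot: [-0.001, -0.072, 0.997, -0.0]
wrist_force: [0.3, 0.3, -5.7]
opening: 0.176
```

```bash
python3 -c "
from h import *
st()"
```

```text
t 9.88 p [0.5201 0.2491 0.2317] head -171.73 tilt [-0.0016 -0.0004] F [ 0.28  0.29 -5.65] T [-0.024  0.005 -0.027] op 0.176 q [ 0.24  0.19  1.6  -0.    1.36 -1.47]
```

Request:
{"fn": "drive_tool", "kwargs": {
  "deltas": [
    {"slide":[0,0,0.05],"delta_rot":[0,0,0],"hand":0},
    {"slide":[0,0,0.05],"delta_rot":[0,0,0],"hand":0},
    {"slide":[0,0,0.05],"delta_rot":[0,0,0],"hand":0},
    {"slide":[0,0,0.04],"delta_rot":[0,0,0],"hand":0},
    {"slide":[0,0,0.03],"delta_rot":[0,0,0],"hand":0}
  ]
}}

```text
time_s: 10.5
eef_pos: [0.5206, 0.2492, 0.2217]
eef_rot: [0.0, -0.072, 0.997, 0.0]
wrist_force: [-0.8, 0.7, -4.8]
opening: 0.174
```

Request:
{"fn": "drive_tool", "kwargs": {
  "deltas": [
    {"slide":[0,0,0.03],"delta_rot":[0,0,0],"hand":0},
    {"slide":[0,0,0.03],"delta_rot":[0,0,0],"hand":0},
    {"slide":[0,0,0],"delta_rot":[0,0,0],"hand":0},
    {"slide":[0,0,0],"delta_rot":[0,0,0],"hand":0},
    {"slide":[0,0,0],"delta_rot":[0,0,0],"hand":0}
  ]
}}

```text
time_s: 11.12
eef_pos: [0.5211, 0.2493, 0.2198]
eef_rot: [0.001, -0.072, 0.997, 0.0]
wrist_force: [-0.3, -1.2, 6.4]
opening: 0.175
```

Contact is about 11 N at ~12 mm above the washer, so it's resting on the nut top. I'll wiggle gently to feel for the flats.

Request:
{"fn": "drive_tool", "kwargs": {
  "deltas": [
    {"slide":[0,0,0],"delta_rot":[0,0,0.011],"hand":0},
    {"slide":[0,0,0],"delta_rot":[0,0,0.011],"hand":0},
    {"slide":[0,0,0],"delta_rot":[0,0,0.011],"hand":0},
    {"slide":[0,0,0],"delta_rot":[0,0,0],"hand":0},
    {"slide":[0,0,0],"delta_rot":[0,0,0],"hand":0}
  ]
}}

```text
time_s: 11.75
eef_pos: [0.52, 0.2492, 0.218]
eef_rot: [-0.001, -0.021, 1.0, -0.0]
wrist_force: [-0.8, 1.0, -5.8]
opening: 0.173
```

```bash
python3 -c "
from h import *
st()"
```

```text
t 11.75 p [0.52   0.2492 0.218 ] head -177.65 tilt [-0.0016 -0.0001] F [-0.77  0.97 -5.76] T [0.335 0.367 0.042] op 0.173 q [ 0.24  0.2   1.62  0.    1.33 -1.37]
```

The contact force vanished after ~6° clockwise, so it seems to have dropped in. Lowering further.

Request:
{"fn": "drive_tool", "kwargs": {
  "deltas": [
    {"slide":[0,0,0.04],"delta_rot":[0,0,0],"hand":0},
    {"slide":[0,0,0.04],"delta_rot":[0,0,0],"hand":0},
    {"slide":[0,0,0],"delta_rot":[0,0,0],"hand":0},
    {"slide":[0,0,0],"delta_rot":[0,0,0],"hand":0},
    {"slide":[0,0,0],"delta_rot":[0,0,0],"hand":0}
  ]
}}

```text
time_s: 12.38
eef_pos: [0.5203, 0.2492, 0.2146]
eef_rot: [-0.0, -0.02, 1.0, -0.0]
wrist_force: [-2.5, 1.4, -5.7]
opening: 0.178
```

```bash
python3 -c "
from h import *
st()"
```

```text
t 12.38 p [0.5203 0.2492 0.2146] head -177.67 tilt [-0.0005 -0.0001] F [-2.54  1.37 -5.71] T [0.38  0.587 0.004] op 0.178 q [ 0.24  0.2   1.62  0.    1.32 -1.37]
```

Request:
{"fn": "drive_tool", "kwargs": {
  "deltas": [
    {"slide":[0,0,0.04],"delta_rot":[0,0,0],"hand":0},
    {"slide":[0,0,0.04],"delta_rot":[0,0,0],"hand":0},
    {"slide":[0,0,0.03],"delta_rot":[0,0,0],"hand":0},
    {"slide":[0,0,0],"delta_rot":[0,0,0],"hand":0},
    {"slide":[0,0,0],"delta_rot":[0,0,0],"hand":0}
  ]
}}

```text
time_s: 13.0
eef_pos: [0.5205, 0.2492, 0.2091]
eef_rot: [-0.0, -0.02, 1.0, -0.0]
wrist_force: [-2.3, 1.4, -3.6]
opening: 0.177
```

```bash
python3 -c "
from h import *
st()"
```

```text
t 13.0 p [0.5205 0.2492 0.2091] head -177.66 tilt [-0.0003 -0.    ] F [-2.33  1.43 -3.62] T [ 0.405  0.783 -0.02 ] op 0.177 q [ 0.24  0.21  1.62  0.    1.31 -1.37]
```

Request:
{"fn": "drive_tool", "kwargs": {
  "deltas": [
    {"slide":[0.008,0.006,0.02],"delta_rot":[0,0,0],"hand":0},
    {"slide":[0,0,0.02],"delta_rot":[0,0,0],"hand":0},
    {"slide":[0,0,0],"delta_rot":[0,0,0],"hand":0},
    {"slide":[0,0,0],"delta_rot":[0,0,0],"hand":0},
    {"slide":[0,0,0],"delta_rot":[0,0,0],"hand":0}
  ]
}}

```text
time_s: 13.62
eef_pos: [0.5205, 0.2495, 0.208]
eef_rot: [0.001, -0.02, 1.0, 0.0]
wrist_force: [-3.8, 0.7, 5.4]
opening: 0.178
```

```bash
python3 -c "
from h import *
st()"
```

```text
t 13.62 p [0.5205 0.2495 0.208 ] head -177.67 tilt [0.0011 0.0002] F [-3.82  0.73  5.36] T [0.084 0.98  0.044] op 0.178 q [ 0.24  0.21  1.63 -0.    1.31 -1.37]
```

It's seated: the bottom is at about 0.076 with ~10 N contact. I'll ease the press and turn clockwise, watching the torque.

```bash
cat >> h.py <<'E'
def tq(n=4):
    L=[]
    for i in range(n):
        o=ctrl.get_obs(); R=Rn.from_quat(np.roll(o['eef_rot'],-1)).as_matrix()
        L.append(np.r_[np.degrees(np.arctan2(R[1,0],R[0,0]))%360,o['torque'],o['wrist_force'],o['eef_pos']])
        if i<n-1: ctrl.camera('wrist')
    L=np.array(L); m=L.mean(0)
    print('t',round(o['time_s'],2),'head %.2f Tz %.3f (sd %.3f)'%(m[0],m[3],L[:,3].std()),'Txy',m[1:3].round(2),'F',m[4:7].round(1),'p',m[7:].round(4),'q6',round(o['q'][5],3))
E
python3 -c "
from h import *
tq(5)"
```

```text
t 13.82 head 182.33 Tz 0.022 (sd 0.028) Txy [0.07 1.02] F [-3.9  0.3  5.2] p [0.5205 0.2495 0.208 ] q6 -1.37
```

Request:
{"fn": "drive_tool", "kwargs": {
  "deltas": [
    {"slide":[0,0,-0.008],"delta_rot":[0,0,0.011],"hand":0},
    {"slide":[0,0,0],"delta_rot":[0,0,0.011],"hand":0},
    {"slide":[0,0,0],"delta_rot":[0,0,0.011],"hand":0},
    {"slide":[0,0,0],"delta_rot":[0,0,0.011],"hand":0},
    {"slide":[0,0,0],"delta_rot":[0,0,0],"hand":0}
  ]
}}

```text
time_s: 14.45
eef_pos: [0.5203, 0.2496, 0.208]
eef_rot: [0.0, 0.049, 0.999, 0.0]
wrist_force: [-3.3, 0.8, 6.3]
opening: 0.177
```

```bash
python3 -c "
from h import *
tq(4)"
```

```text
t 14.6 head 174.34 Tz 0.155 (sd 0.012) Txy [0.19 0.92] F [-3.3  0.8  5.5] p [0.5203 0.2496 0.208 ] q6 -1.231
```

Request:
{"fn": "drive_tool", "kwargs": {
  "deltas": [
    {"slide":[0.012,0,-0.016],"delta_rot":[0,0,0.011],"hand":0},
    {"slide":[0,0,0],"delta_rot":[0,0,0.011],"hand":0},
    {"slide":[0,0,0],"delta_rot":[0,0,0.011],"hand":0},
    {"slide":[0,0,0],"delta_rot":[0,0,0.011],"hand":0},
    {"slide":[0,0,0],"delta_rot":[0,0,0],"hand":0}
  ]
}}

```text
time_s: 15.22
eef_pos: [0.5194, 0.2495, 0.2081]
eef_rot: [-0.0, 0.118, 0.993, -0.0]
wrist_force: [-0.3, 1.3, -3.7]
opening: 0.178
```

```bash
python3 -c "
from h import *
tq(4)"
```

```text
t 15.38 head 166.49 Tz 0.077 (sd 0.038) Txy [0.52 0.11] F [-0.1  1.7 -3.8] p [0.5194 0.2495 0.2081] q6 -1.093
```

Torque is 0.077, which is the loose-nut level. Continuing.

Request:
{"fn": "drive_tool", "kwargs": {
  "deltas": [
    {"slide":[0,0.006,0],"delta_rot":[0,0,0.011],"hand":0},
    {"slide":[0,0,0],"delta_rot":[0,0,0.011],"hand":0},
    {"slide":[0,0,0],"delta_rot":[0,0,0.011],"hand":0},
    {"slide":[0,0,0],"delta_rot":[0,0,0.011],"hand":0},
    {"slide":[0,0,0],"delta_rot":[0,0,0],"hand":0}
  ]
}}

```text
time_s: 16.0
eef_pos: [0.5194, 0.2498, 0.2082]
eef_rot: [-0.0, 0.186, 0.983, -0.0]
wrist_force: [1.1, 1.4, -7.3]
opening: 0.177
```

```bash
python3 -c "
from h import *
tq(4)"
```

```text
t 16.15 head 158.57 Tz 0.069 (sd 0.017) Txy [0.46 0.05] F [ 0.5  1.3 -7.3] p [0.5194 0.2498 0.2082] q6 -0.955
```

Request:
{"fn": "drive_tool", "kwargs": {
  "deltas": [
    {"slide":[0,0.004,0.005],"delta_rot":[0,0,0.011],"hand":0},
    {"slide":[0,0,0],"delta_rot":[0,0,0.011],"hand":0},
    {"slide":[0,0,0],"delta_rot":[0,0,0.011],"hand":0},
    {"slide":[0,0,0],"delta_rot":[0,0,0.011],"hand":0},
    {"slide":[0,0,0],"delta_rot":[0,0,0],"hand":0}
  ]
}}

```text
time_s: 16.77
eef_pos: [0.5196, 0.25, 0.2082]
eef_rot: [-0.0, 0.253, 0.967, -0.0]
wrist_force: [-0.2, 1.3, -6.5]
opening: 0.175
```

```bash
python3 -c "
from h import *
tq(4)"
```

```text
t 16.93 head 150.66 Tz 0.187 (sd 0.014) Txy [0.35 0.23] F [-0.5  0.9 -7. ] p [0.5196 0.25   0.2082] q6 -0.816
```

Torque is rising to 0.187, which may be the bite. I'll use smaller steps to find it.

Request:
{"fn": "drive_tool", "kwargs": {
  "deltas": [
    {"slide":[0,0,0.008],"delta_rot":[0,0,0.006],"hand":0},
    {"slide":[0,0,0],"delta_rot":[0,0,0.006],"hand":0},
    {"slide":[0,0,0],"delta_rot":[0,0,0.004],"hand":0},
    {"slide":[0,0,0],"delta_rot":[0,0,0],"hand":0},
    {"slide":[0,0,0],"delta_rot":[0,0,0],"hand":0}
  ]
}}

```text
time_s: 17.55
eef_pos: [0.5198, 0.25, 0.2081]
eef_rot: [0.0, 0.277, 0.961, 0.0]
wrist_force: [-2.5, -0.2, -2.2]
opening: 0.174
```

```bash
python3 -c "
from h import *
tq(4)"
```

```text
t 17.7 head 147.78 Tz 0.265 (sd 0.023) Txy [0.32 0.43] F [-1.8  0.8 -2.7] p [0.5198 0.2501 0.2081] q6 -0.766
```

The bite is at heading ≈154° (knee), and by ~148° it's slipping at 0.25 N·m. An eighth of a turn more plus stud windup puts the target heading at ≈103°.

Request:
{"fn": "drive_tool", "kwargs": {
  "deltas": [
    {"slide":[0.006,0,0],"delta_rot":[0,0,0.012],"hand":0},
    {"slide":[0,0,0],"delta_rot":[0,0,0.012],"hand":0},
    {"slide":[0,0,0],"delta_rot":[0,0,0.012],"hand":0},
    {"slide":[0,0,0],"delta_rot":[0,0,0.012],"hand":0},
    {"slide":[0,0,0],"delta_rot":[0,0,0.012],"hand":0}
  ]
}}

```text
time_s: 18.32
eef_pos: [0.5198, 0.2502, 0.2081]
eef_rot: [0.0, 0.367, 0.93, 0.0]
wrist_force: [-1.1, 0.5, -2.5]
opening: 0.178
```

```bash
python3 -c "
from h import *
tq(4)"
```

```text
t 18.48 head 136.92 Tz 0.277 (sd 0.050) Txy [0.34 0.28] F [-0.8  0.7 -2.5] p [0.5197 0.2502 0.2081] q6 -0.577
```

Request:
{"fn": "drive_tool", "kwargs": {
  "deltas": [
    {"slide":[0,0,0],"delta_rot":[0,0,0.012],"hand":0},
    {"slide":[0,0,0],"delta_rot":[0,0,0.012],"hand":0},
    {"slide":[0,0,0],"delta_rot":[0,0,0.012],"hand":0},
    {"slide":[0,0,0],"delta_rot":[0,0,0.012],"hand":0},
    {"slide":[0,0,0],"delta_rot":[0,0,0.012],"hand":0}
  ]
}}

```text
time_s: 19.1
eef_pos: [0.5198, 0.2503, 0.2081]
eef_rot: [0.0, 0.453, 0.892, 0.0]
wrist_force: [-0.4, 2.0, -3.5]
opening: 0.18
```

```bash
python3 -c "
from h import *
tq(4)"
```

```text
t 19.25 head 126.17 Tz 0.264 (sd 0.047) Txy [0.46 0.14] F [-0.2  1.1 -3.1] p [0.5198 0.2503 0.2081] q6 -0.389
```

Request:
{"fn": "drive_tool", "kwargs": {
  "deltas": [
    {"slide":[0,0,0],"delta_rot":[0,0,0.012],"hand":0},
    {"slide":[0,0,0],"delta_rot":[0,0,0.012],"hand":0},
    {"slide":[0,0,0],"delta_rot":[0,0,0.012],"hand":0},
    {"slide":[0,0,0],"delta_rot":[0,0,0.012],"hand":0},
    {"slide":[0,0,0],"delta_rot":[0,0,0.012],"hand":0}
  ]
}}

```text
time_s: 19.88
eef_pos: [0.5198, 0.2503, 0.2081]
eef_rot: [0.0, 0.534, 0.845, 0.0]
wrist_force: [0.5, 1.9, -2.3]
opening: 0.179
```

```bash
python3 -c "
from h import *
tq(4);c=snap('wrist','w4')"
```

```text
t 20.02 head 115.39 Tz 0.284 (sd 0.010) Txy [ 0.5 -0. ] F [ 0.2  1.4 -2.6] p [0.5198 0.2503 0.2081] q6 -0.201
```

View pics/w4.png

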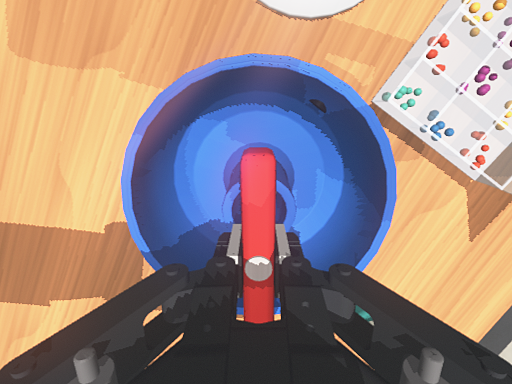

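The grip is still aligned in the pads (column 258). Final 12.9° now.

Request:
{"fn": "drive_tool", "kwargs": {
  "deltas": [
    {"slide":[0,0,0],"delta_rot":[0,0,0.018],"hand":0},
    {"slide":[0,0,0],"delta_rot":[0,0,0.018],"hand":0},
    {"slide":[0,0,0],"delta_rot":[0,0,0.018],"hand":0},
    {"slide":[0,0,0],"delta_rot":[0,0,0.012],"hand":0},
    {"slide":[0,0,0],"delta_rot":[0,0,0.006],"hand":0}
  ]
}}

```text
time_s: 20.7
eef_pos: [0.5198, 0.2503, 0.2081]
eef_rot: [0.0, 0.626, 0.779, 0.0]
wrist_force: [0.7, 1.7, -2.3]
opening: 0.173
```

```bash
python3 -c "
from h import *
tq(4)"
```

```text
t 20.85 head 102.43 Tz 0.305 (sd 0.018) Txy [ 0.62 -0.25] F [ 1.   1.8 -2.2] p [0.5198 0.2503 0.2081] q6 0.026
```

Torque is 0.305 N·m at heading 102.4°, matching the expected 0.31. I'll relax the windup by backing off until the torque is near zero.

Request:
{"fn": "drive_tool", "kwargs": {
  "deltas": [
    {"slide":[0,0,0],"delta_rot":[0,0,-0.014],"hand":0},
    {"slide":[0,0,0],"delta_rot":[0,0,-0.014],"hand":0},
    {"slide":[0,0,0],"delta_rot":[0,0,-0.014],"hand":0},
    {"slide":[0,0,0],"delta_rot":[0,0,-0.008],"hand":0},
    {"slide":[0,0,0],"delta_rot":[0,0,0],"hand":0}
  ]
}}

```text
time_s: 21.48
eef_pos: [0.5197, 0.2502, 0.2081]
eef_rot: [0.0, 0.564, 0.826, 0.0]
wrist_force: [1.3, 1.7, -1.7]
opening: 0.174
```

```bash
python3 -c "
from h import *
tq(4)"
```

```text
t 21.62 head 111.39 Tz -0.031 (sd 0.003) Txy [ 0.65 -0.34] F [ 1.2  2.1 -0.8] p [0.5197 0.2502 0.2081] q6 -0.13
```

Request:
{"fn": "drive_tool", "kwargs": {
  "deltas": [
    {"slide":[0,0,-0.1],"delta_rot":[0,0,0],"hand":0},
    {"slide":[0,0,-0.1],"delta_rot":[0,0,0],"hand":0},
    {"slide":[0,0,-0.1],"delta_rot":[0,0,0],"hand":0},
    {"slide":[0,0,-0.1],"delta_rot":[0,0,0],"hand":0},
    {"slide":[0,0,-0.1],"delta_rot":[0,0,0],"hand":0}
  ]
}}

```text
time_s: 22.25
eef_pos: [0.5192, 0.2499, 0.2332]
eef_rot: [-0.0, 0.563, 0.826, -0.0]
wrist_force: [-0.3, -0.0, -5.3]
opening: 0.179
```

```bash
python3 -c "
from h import *
tq(3)"
```

```text
t 22.35 head 111.41 Tz 0.010 (sd 0.016) Txy [ 0.   -0.04] F [-0.   0.  -4.5] p [0.5195 0.25   0.2336] q6 -0.131
```

Request:
{"fn": "drive_tool", "kwargs": {
  "deltas": [
    {"slide":[0,0,-0.3],"delta_rot":[0,0,0],"hand":0},
    {"slide":[0,0,-0.5],"delta_rot":[0,0,0],"hand":0},
    {"slide":[0,0,-0.5],"delta_rot":[0,0,0],"hand":0},
    {"slide":[0,0,-0.5],"delta_rot":[0,0,0],"hand":0},
    {"slide":[0,0,-0.3],"delta_rot":[0,0,0],"hand":0}
  ]
}}

```text
time_s: 22.98
eef_pos: [0.5199, 0.2503, 0.3403]
eef_rot: [0.001, 0.563, 0.826, 0.001]
wrist_force: [1.0, -0.2, -4.6]
opening: 0.177
```

```bash
python3 -c "
from h import *
tq(3);c=snap('wrist','w5');c=snap('scene','s5');cv2.imwrite('pics/s5c.png',cv2.resize(c['frame'][60:210,180:340,::-1],None,fx=4,fy=4,interpolation=cv2.INTER_CUBIC))"
```

```text
t 23.07 head 111.42 Tz -0.024 (sd 0.013) Txy [ 0.01 -0.01] F [ 0.4  0.1 -4.1] p [0.5202 0.2504 0.3408] q6 -0.131
```

View pics/s5c.png

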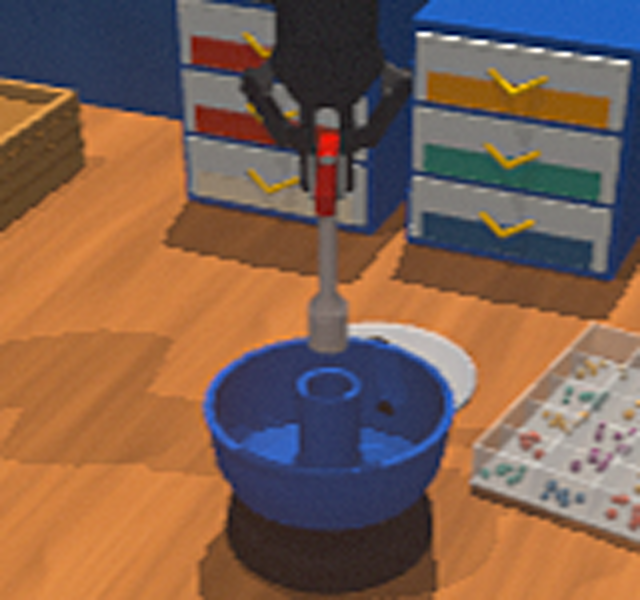

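The spanner is clear and upright. Next I'll refine the hole position from the earlier empty-stand scene picture.

```bash
python3 -c "
from h import *
c=np.load('pics/s2.npz');cv2.imwrite('pics/s2c.png',cv2.resize(c['f'][250:340,150:250,::-1],None,fx=6,fy=6,interpolation=cv2.INTER_CUBIC))
goto([.5392,-.2838,.338],173.3)"
```

```text
t 23.18 p [0.5192 0.2501 0.3374] head 111.41 tilt [-0.0005 -0.0001] F [-0.21 -0.02 -5.74] T [-0.003 -0.023 -0.026] op 0.169 q [ 0.24  0.12  1.47  0.    1.56 -0.13]
slide total (units of 50mm) [-10.087  -3.527  -0.011] | rot z total -0.3438
slide if turned first [ -1.642 -10.559  -0.012]
```

View pics/s2c.png

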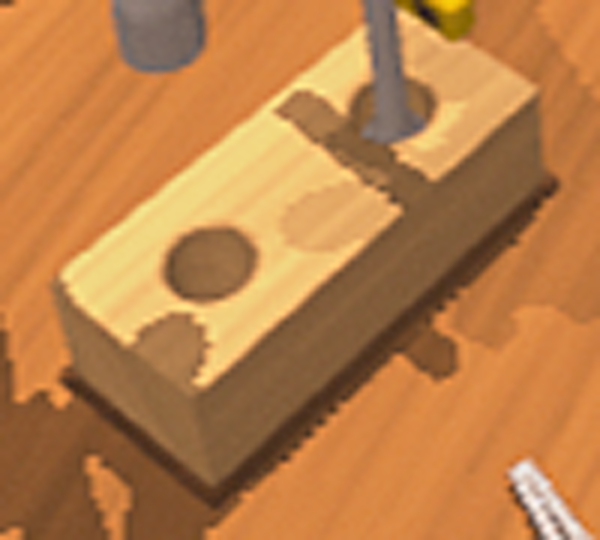

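```bash
python3 -c "
from h import *
c=np.load('pics/s2.npz');print(ray(c,184.67,293.58,.07))"
```

```text
[ 0.53967171 -0.28464961  0.07      ]
```

Request:
{"fn": "drive_tool", "kwargs": {
  "deltas": [
    {"slide":[0,0,0],"delta_rot":[0,0,-0.058],"hand":0},
    {"slide":[0,0,0],"delta_rot":[0,0,-0.058],"hand":0},
    {"slide":[0,0,0],"delta_rot":[0,0,-0.058],"hand":0},
    {"slide":[0,0,0],"delta_rot":[0,0,-0.058],"hand":0},
    {"slide":[0,0,0],"delta_rot":[0,0,-0.058],"hand":0}
  ]
}}

```text
time_s: 23.8
eef_pos: [0.5188, 0.25, 0.3359]
eef_rot: [-0.001, 0.14, 0.99, -0.001]
wrist_force: [-0.1, -0.1, -4.7]
opening: 0.176
```

Request:
{"fn": "drive_tool", "kwargs": {
  "deltas": [
    {"slide":[0,0,0],"delta_rot":[0,0,-0.054],"hand":0},
    {"slide":[-0.1,-0.6,0],"delta_rot":[0,0,0],"hand":0},
    {"slide":[-0.15,-0.95,0],"delta_rot":[0,0,0],"hand":0},
    {"slide":[-0.15,-0.95,0],"delta_rot":[0,0,0],"hand":0},
    {"slide":[-0.15,-0.95,0],"delta_rot":[0,0,0],"hand":0}
  ]
}}

```text
time_s: 24.42
eef_pos: [0.5259, 0.0743, 0.3362]
eef_rot: [-0.001, 0.058, 0.998, 0.0]
wrist_force: [0.2, -0.2, -5.0]
opening: 0.176
```

Request:
{"fn": "drive_tool", "kwargs": {
  "deltas": [
    {"slide":[-0.15,-0.95,0],"delta_rot":[0,0,0],"hand":0},
    {"slide":[-0.15,-0.95,0],"delta_rot":[0,0,0],"hand":0},
    {"slide":[-0.15,-0.95,0],"delta_rot":[0,0,0],"hand":0},
    {"slide":[-0.15,-0.95,0],"delta_rot":[0,0,0],"hand":0},
    {"slide":[-0.15,-0.95,0],"delta_rot":[0,0,0],"hand":0}
  ]
}}

```text
time_s: 25.05
eef_pos: [0.5357, -0.1659, 0.3362]
eef_rot: [-0.001, 0.058, 0.998, 0.001]
wrist_force: [1.0, -0.8, -4.9]
opening: 0.181
```

```bash
python3 -c "
from h import *
goto([.5392,-.2838,.338],173.3)"
```

```text
t 25.05 p [ 0.5357 -0.1659  0.3362] head 173.33 tilt [-0.0022  0.0014] F [ 1.04 -0.82 -4.92] T [ 0.022 -0.024  0.004] op 0.181 q [-0.51  0.08  1.51  0.    1.55 -1.97]
slide total (units of 50mm) [-0.344 -2.335 -0.039] | rot z total 0.0002
slide if turned first [-0.345 -2.335 -0.036]
```

Request:
{"fn": "drive_tool", "kwargs": {
  "deltas": [
    {"slide":[-0.15,-0.9,0],"delta_rot":[0,0,0],"hand":0},
    {"slide":[-0.12,-0.8,0],"delta_rot":[0,0,0],"hand":0},
    {"slide":[-0.07,-0.5,0],"delta_rot":[0,0,0],"hand":0},
    {"slide":[-0.01,-0.16,0],"delta_rot":[0,0,0],"hand":0},
    {"slide":[0,0,0],"delta_rot":[0,0,0],"hand":0}
  ]
}}

```text
time_s: 25.68
eef_pos: [0.54, -0.2832, 0.3373]
eef_rot: [-0.0, 0.058, 0.998, 0.001]
wrist_force: [0.8, 0.7, -4.5]
opening: 0.174
```

Request:
{"fn": "drive_tool", "kwargs": {
  "deltas": [
    {"slide":[0,0,0.3],"delta_rot":[0,0,0],"hand":0},
    {"slide":[0,0,0.5],"delta_rot":[0,0,0],"hand":0},
    {"slide":[0,0,0.5],"delta_rot":[0,0,0],"hand":0},
    {"slide":[0,0,0.5],"delta_rot":[0,0,0],"hand":0},
    {"slide":[0,0,0.3],"delta_rot":[0,0,0],"hand":0}
  ]
}}

```text
time_s: 26.3
eef_pos: [0.5395, -0.2819, 0.2305]
eef_rot: [-0.001, 0.057, 0.998, 0.001]
wrist_force: [-0.2, 0.2, -4.5]
opening: 0.179
```

```bash
python3 -c "
from h import *
goto([.5395,-.2843,.147],173.3)
c=snap('scene','s6');cv2.imwrite('pics/s6c.png',cv2.resize(c['frame'][210:340,110:270,::-1],None,fx=4.5,fy=4.5,interpolation=cv2.INTER_CUBIC))"
```

```text
t 26.3 p [ 0.5395 -0.2819  0.2305] head 173.42 tilt [-0.0022  0.0021] F [-0.23  0.25 -4.49] T [ 0.045  0.036 -0.004] op 0.179 q [-0.68  0.26  1.52  0.    1.37 -2.13]
slide total (units of 50mm) [-0.009 -0.05   1.67 ] | rot z total 0.0006
slide if turned first [-0.006 -0.047  1.67 ]
```

View pics/s6c.png

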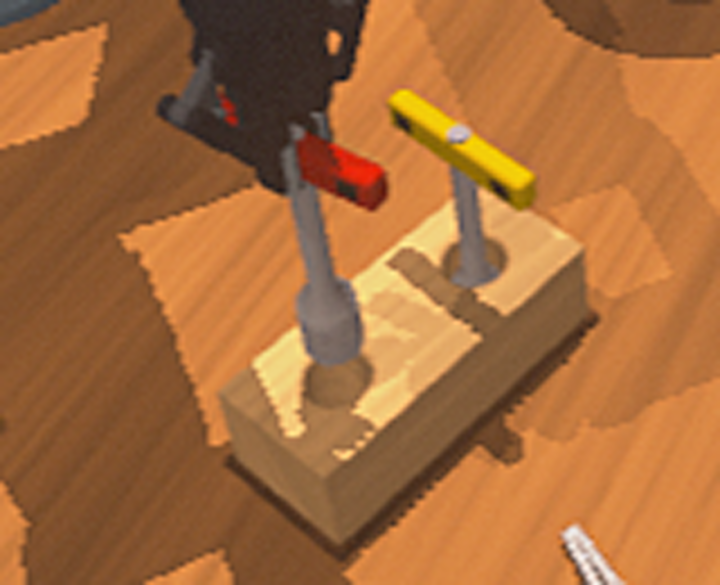

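The socket is above the empty hole. I need a 2.4 mm shift toward −y, then descend gently.

Request:
{"fn": "drive_tool", "kwargs": {
  "deltas": [
    {"slide":[-0.008,-0.045,0.1],"delta_rot":[0,0,0],"hand":0},
    {"slide":[0,0,0.15],"delta_rot":[0,0,0],"hand":0},
    {"slide":[0,0,0.05],"delta_rot":[0,0,0],"hand":0},
    {"slide":[0,0,0],"delta_rot":[0,0,0],"hand":0},
    {"slide":[0,0,0],"delta_rot":[0,0,0],"hand":0}
  ]
}}

```text
time_s: 26.98
eef_pos: [0.5404, -0.2863, 0.2182]
eef_rot: [0.0, 0.058, 0.998, -0.0]
wrist_force: [-0.6, -0.4, -4.1]
opening: 0.179
```

```bash
python3 -c "
from h import *
goto([.5395,-.2843,.147],173.3)
c=snap('scene','s7');cv2.imwrite('pics/s7c.png',cv2.resize(c['frame'][260:320,150:220,::-1],None,fx=8,fy=8,interpolation=cv2.INTER_CUBIC))"
```

```text
t 26.98 p [ 0.5404 -0.2863  0.2182] head 173.33 tilt [ 0.0005 -0.0004] F [-0.55 -0.41 -4.11] T [ 0.013  0.019 -0.021] op 0.179 q [-0.68  0.27  1.52  0.    1.34 -2.14]
slide total (units of 50mm) [0.023 0.037 1.425] | rot z total 0.0002
slide if turned first [0.022 0.037 1.425]
```

View pics/s7c.png

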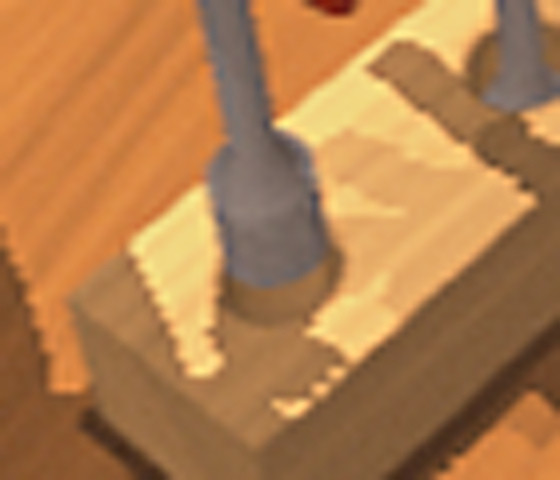

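Request:
{"fn": "drive_tool", "kwargs": {
  "deltas": [
    {"slide":[0.02,0.038,0],"delta_rot":[0,0,0],"hand":0},
    {"slide":[0,0,0.1],"delta_rot":[0,0,0],"hand":0},
    {"slide":[0,0,0],"delta_rot":[0,0,0],"hand":0},
    {"slide":[0,0,0],"delta_rot":[0,0,0],"hand":0},
    {"slide":[0,0,0],"delta_rot":[0,0,0],"hand":0}
  ]
}}

```text
time_s: 27.65
eef_pos: [0.5395, -0.2842, 0.2129]
eef_rot: [0.0, 0.058, 0.998, -0.0]
wrist_force: [-0.1, 0.9, -5.4]
opening: 0.175
```

```bash
python3 -c "
from h import *
goto([.5395,-.2843,.147],173.3)
c=snap('scene','s8');cv2.imwrite('pics/s8c.png',cv2.resize(c['frame'][260:320,150:220,::-1],None,fx=8,fy=8,interpolation=cv2.INTER_CUBIC))
X=np.array([.5395,-.2843,.08]);print(((proj(c,X)-[150,260])*8))"
```

```text
t 27.65 p [ 0.5395 -0.2842  0.2129] head 173.33 tilt [ 0.0001 -0.0001] F [-0.1   0.87 -5.39] T [ 0.01   0.008 -0.005] op 0.175 q [-0.68  0.27  1.53 -0.    1.33 -2.13]
slide total (units of 50mm) [-0.    -0.002  1.319] | rot z total 0.0002
slide if turned first [-0.    -0.002  1.319]
[273.39227792 247.8920784 ]
```

View pics/s8c.png

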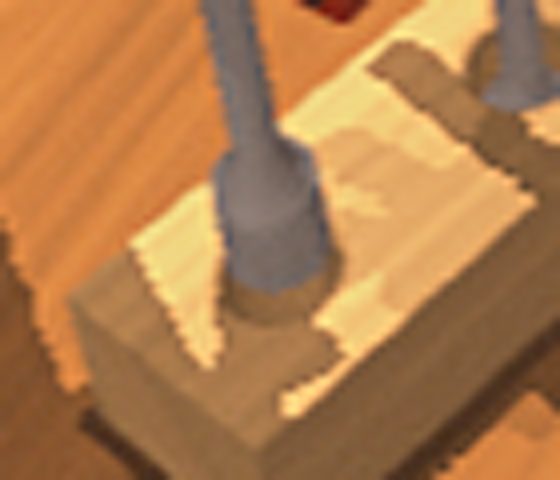

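The socket is centred on the hole mouth. Descending.

Request:
{"fn": "drive_tool", "kwargs": {
  "deltas": [
    {"slide":[0,0,0.1],"delta_rot":[0,0,0],"hand":0},
    {"slide":[0,0,0.1],"delta_rot":[0,0,0],"hand":0},
    {"slide":[0,0,0.1],"delta_rot":[0,0,0],"hand":0},
    {"slide":[0,0,0.1],"delta_rot":[0,0,0],"hand":0},
    {"slide":[0,0,0.1],"delta_rot":[0,0,0],"hand":0}
  ]
}}

```text
time_s: 28.32
eef_pos: [0.5394, -0.2841, 0.1874]
eef_rot: [-0.0, 0.058, 0.998, 0.0]
wrist_force: [0.2, 0.7, -5.0]
opening: 0.176
```

```bash
python3 -c "
from h import *
st()"
```

```text
t 28.32 p [ 0.5394 -0.2841  0.1874] head 173.33 tilt [-0.0001  0.0001] F [ 0.24  0.66 -4.96] T [-0.02  -0.024 -0.046] op 0.176 q [-0.68  0.3   1.56  0.    1.29 -2.13]
```

It's in the hole with no contact. There's about 40 mm left to the floor (TCP 0.147).

Request:
{"fn": "drive_tool", "kwargs": {
  "deltas": [
    {"slide":[0,0,0.2],"delta_rot":[0,0,0],"hand":0},
    {"slide":[0,0,0.2],"delta_rot":[0,0,0],"hand":0},
    {"slide":[0,0,0.2],"delta_rot":[0,0,0],"hand":0},
    {"slide":[0,0,0.1],"delta_rot":[0,0,0],"hand":0},
    {"slide":[0,0,0.04],"delta_rot":[0,0,0],"hand":0}
  ]
}}

```text
time_s: 28.95
eef_pos: [0.5393, -0.284, 0.1504]
eef_rot: [-0.0, 0.058, 0.998, 0.0]
wrist_force: [-0.1, -0.2, -5.2]
opening: 0.177
```

Request:
{"fn": "drive_tool", "kwargs": {
  "deltas": [
    {"slide":[0,0,0.02],"delta_rot":[0,0,0],"hand":0},
    {"slide":[0,0,0.02],"delta_rot":[0,0,0],"hand":0},
    {"slide":[0,0,0.01],"delta_rot":[0,0,0],"hand":0},
    {"slide":[0,0,0],"delta_rot":[0,0,0],"hand":0},
    {"slide":[0,0,0],"delta_rot":[0,0,0],"hand":0}
  ]
}}

```text
time_s: 29.58
eef_pos: [0.5395, -0.2842, 0.1485]
eef_rot: [0.0, 0.058, 0.998, -0.0]
wrist_force: [-0.1, 0.5, -5.0]
opening: 0.181
```

```bash
python3 -c "
from h import *
st()"
```

```text
t 29.57 p [ 0.5395 -0.2842  0.1485] head 173.33 tilt [ 0.0002 -0.0001] F [-0.05  0.52 -5.01] T [-0.027  0.031  0.028] op 0.181 q [-0.68  0.34  1.59  0.    1.21 -2.13]
```

Request:
{"fn": "drive_tool", "kwargs": {
  "deltas": [
    {"slide":[0,0,0.012],"delta_rot":[0,0,0],"hand":0},
    {"slide":[0,0,0.012],"delta_rot":[0,0,0],"hand":0},
    {"slide":[0,0,0.01],"delta_rot":[0,0,0],"hand":0},
    {"slide":[0,0,0],"delta_rot":[0,0,0],"hand":0},
    {"slide":[0,0,0],"delta_rot":[0,0,0],"hand":0}
  ]
}}

```text
time_s: 30.2
eef_pos: [0.5397, -0.2842, 0.1472]
eef_rot: [0.0, 0.058, 0.998, -0.0]
wrist_force: [-0.5, 0.8, 0.3]
opening: 0.175
```

The load has been taken up by the hole's floor (Fz −5 → 0). Releasing.

Request:
{"fn": "drive_tool", "kwargs": {
  "deltas": [
    {"slide":[0,0,0],"delta_rot":[0,0,0],"hand":0.4},
    {"slide":[0,0,0],"delta_rot":[0,0,0],"hand":0.6},
    {"slide":[0,0,0],"delta_rot":[0,0,0],"hand":1},
    {"slide":[0,0,0],"delta_rot":[0,0,0],"hand":1},
    {"slide":[0,0,0],"delta_rot":[0,0,0],"hand":1}
  ]
}}

```text
time_s: 30.82
eef_pos: [0.5395, -0.2841, 0.1467]
eef_rot: [0.0, 0.058, 0.998, -0.0]
wrist_force: [-0.1, 0.5, 0.5]
opening: 0.997
```

Request:
{"fn": "drive_tool", "kwargs": {
  "deltas": [
    {"slide":[0,0,-0.3],"delta_rot":[0,0,0],"hand":1},
    {"slide":[0,0,-0.6],"delta_rot":[0,0,0],"hand":1},
    {"slide":[0,0,-0.8],"delta_rot":[0,0,0],"hand":1},
    {"slide":[0,0,-0.8],"delta_rot":[0,0,0],"hand":1},
    {"slide":[0,0,-0.5],"delta_rot":[0,0,0],"hand":1}
  ]
}}

```text
time_s: 31.45
eef_pos: [0.5401, -0.2846, 0.3007]
eef_rot: [0.002, 0.058, 0.998, -0.001]
wrist_force: [0.1, 0.6, 1.4]
opening: 0.995
```

```bash
python3 -c "
from h import *
st();snap('scene','s9');snap('wrist','w9')"
```

```text
t 31.45 p [ 0.5401 -0.2846  0.3007] head 173.34 tilt [ 0.0034 -0.0027] F [0.06 0.65 1.44] T [ 0.023 -0.019  0.036] op 0.995 q [-0.68  0.21  1.43  0.    1.49 -2.13]
```

View pics/s9.png

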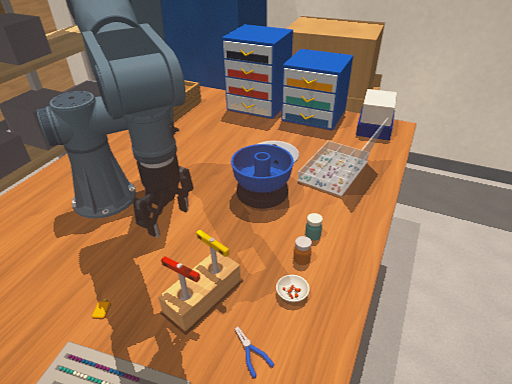

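View pics/w9.png

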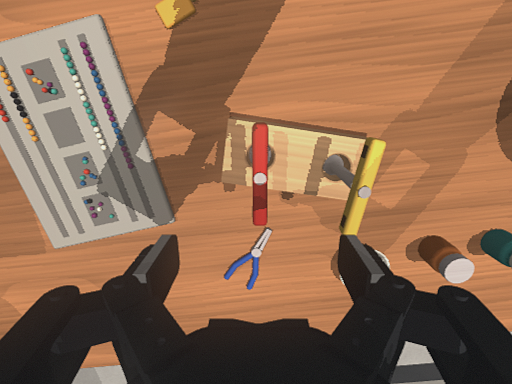

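Both views show the red spanner standing upright in its hole (cap at (261,179) in the wrist view), the arm clear, and everything else in place. Handing in.

```bash
python3 -c "
from bench import ctrl
print(ctrl.hand_in())"
```

```text
the job is handed in; nothing more can be done
None
```

I seated the red spanner on the nut, tightened it by about an eighth of a turn past the bite, and stood it back upright in its own hole. I handed the job in at about 31 s of the 72 s allowed, and no verdict was reported.

- **Seating:** The socket first rested on top of the nut with about 11 N. A turn of about 6° let it drop on, and it ended at the washer with about 10 N of press.
- **Tightening:** The loose nut turned at about 0.07 N m. Torque started to rise at a tool heading of about 154°, and the nut began to slip past the bite at about 149°. I stopped at 102.4° with 0.305 N m, against about 0.31 N m expected, which works out to about 0.79 rad past the bite.
- **Backing off:** I then turned back 9° to release the springy twist, which brought the torque to about zero, and lifted the spanner straight out.
- **Last checks:** The pictures show the red spanner upright in its hole, the yellow one and the other items in view where they were, and the gripper open and clear about 15 cm above.

- **Not checked:** The seat angle is worked out from torque and heading. I estimate the start of slip to about 1.5°. I did not photograph the nut again afterwards.
- **Disagreements:** The nut angle I read from the picture was a few degrees off from where the flats actually matched. One position reading on the way back to the stand was taken before the arm had settled; I corrected that before lowering the spanner.

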